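# Stop the out-of-round reel with its high spot at the pointer

## Task

Two coil reels stand on checking stands; one has a bulge on its rim, the other is round. Turn the bulging reel slowly, by its finger peg and always under half a turn a second, until its high spot stands right at its stand's fixed pointer, and leave it resting there. Leave the round reel as it is.

Things in the scene. Friction and masses are not known exactly. Their poses are not given: they have to be found in the camera images.
- reel: Reel with the bulge: black flange 160 mm across, flat on a fixed upright spindle; turns either way without end, stays where left (drag 1 to 3 N at the peg). Origin on the axis 30 mm above the table, z up, x to the bulge. Top face 70 mm above the table (4 mm hub nut). Upright finger peg, 16 mm dia, a sleeve free to spin on its pin, top 110 mm above the table, at x -26, y +45 mm.
- high_spot (a point): The bulge's highest point, half-way up the 8 mm thick flange: 92 mm from the axis, 66 mm above the table. The smooth bulge stands 12 mm proud of the rim over about 40 degrees of it; it turns with the reel. Seen from above the peg is 120 degrees counter-clockwise from it.
- pointer_tip (a point): Tip of the fixed steel pointer on the same stand: a small level cone on a dark post (post 16 x 22 mm, 74 mm high, 119 to 135 mm from the axis) that points at the reel's axis, 97 mm from it and 66 mm above the table. The bulge passes it with a gap of 5 mm. The stand is fixed to the table.
- round_peg (a point): Centre of the top of the finger peg on the other, round reel (same size, peg and stand, but no bulge), 110 mm above the table and 52 mm from that reel's axis. That reel must not be turned.

How it is judged:
By the outcome, as a careful person would: the job done as asked, in the order asked, and still so for the second after the job is handed in, with the robot touching nothing.
It also fails if it takes over 38 s, if anything falls off the work surface, if the arm or the gripper's body presses on something with over 40 N, if the wrist force passes 120 N, or if a joint passes its speed limit or range.

## Robot

A 6-joint arm with a two-finger parallel gripper is mounted at the origin on the work surface. World frame = base frame: x ahead of the robot, y to its left, z up, the work surface at z = 0. Lengths are in m, angles in rad, forces in N, time in s.
With the tool pointing down it reaches from about 0.4 to 0.825 m from the base axis. Payload 7 kg.
Tool frame: the origin (TCP) lies midway between the tips of the shut fingers; the grasp point (between the pads) lies 19 mm behind it; z points along the fingers, x is the direction in which the jaws open and shut, and the axes are right-handed (so a half turn about z gives the same grasp; the last joint's range is limited). The gripper opens to 88 mm and grips with 3 to 60 N. Pads are 19 mm wide; open, the fingers measure 130 mm over their backs; the gripper's body (78 mm by 193 mm) begins 47 mm behind the grasp point.
Start: joints at [-0.945, 0.359, 0.012, 0, -1.224, -0.288], TCP at [0.224, -0.637, 0.227] pointing down, gripper open.
Joint ranges: [-3.07, 3.07], [-1.43, 2.12], [-1.02, 1.25], [-3.03, 1.67], [-3.05, -0], [-3.03, 3.03]. Speed limits (rad/s): [2.39, 2.39, 3.01, 3.14, 3.14, 3.14].

## Interface

Orientations are given as [roll, pitch, yaw] about the fixed x, y, z axes, in that order (R = Rz(yaw) Ry(pitch) Rx(roll)).
In Python, from station import arm, viewer, ticket gives the robot as it stands. The module is installed in compiled form; this text tells all that it offers.
- The arm moves only by the tool step_arm, never from a script. Its argument "targets" is a list of rows, each a list of 3 entries, a list of its own where there are three numbers: the shift along the tool's x, y, z in m, then the turn, a rotation vector about the tool's x, y, z in degrees, then the opening, from -1 (shut) to 1 (fully open), so that 0 is half open. A call has exactly 8 rows; each row shifts and turns the commanded pose from where the row before left it, along the tool's axes as they then stand; what a row does not reach is not made up. A row lasts 1/10 s, in which the tool goes at most 50 mm and 8.59 degrees, less where a joint would pass 70% of its speed; a pose out of reach is approached as far as the arm can. A call is refused whole if a number of a shift passes 0.05 or a number of a turn 8.59, either way. A call with a gripper value outside its range is refused whole. The fingers move at their own pace and stop on an object; "grip_force" is the grip in N (left out, the last holds). Time passes only in rows, so rows that do not move let the fingers close, or fill a call up. It gives the time, the measured TCP pose, the force and the opening at its end, in the units of the state.
- arm.get_state(): the state, without advancing time (a new reading comes with each control period).
- viewer.grab_frame(name): name is "scene" or "top" or "wrist"; returns (picture, depth): 480x640x3 uint8, red, green, blue; 480x640 float32, m along the optical axis (not along the pixel's ray), 0 where there is no reading.
- viewer.calibration(name): a dict with "fov_y" (degrees; the focal length in pixels is half the picture's height over the tangent of half this angle, whatever the lens; pixels are square), "cx", "cy" (the principal point, pixels), "world_to_cam" (4x4, takes a point from world to camera coordinates); the wrist camera has in their place "tool_from_camera" (4x4, takes a point from camera to tool coordinates, whose origin is the TCP and whose axes are the tool frame's). Camera axes: x right, y up, looking along -z (the intrinsics and any distortion apply to the point x, -y, -z); pixel columns grow to the right and rows downward; lengths in m; the calibration is good to about 2 mm. A picture is of the moment at which its call begins: read the wrist's pose just before it. calibration takes no time and is no camera call.
- ticket.job_done(): hands the job in, once; it reports no verdict.
The state is a dict: "t": time; "q": joint angles; "qd": joint speeds; "joint_efforts": joint torques, N m; "eef_pos": TCP position; "ee_rot": TCP orientation; "force": force on the tool from outside, world axes, zero at the start; "moment": the same for the moment, N m; "width": finger opening in m.
Only numpy, scipy, OpenCV 4.12 (cv2) and the standard library are available. Lean on these libraries where they do the work, as an engineer would, in place of code of your own. Each camera call takes 0.05 s, during which the arm holds its last target.

## Working session

There is one attempt and no reset: what is moved stays moved. The work goes in short steps, Python scripts to look and compute and a tool call to move; the robot and the scene stay as the last step left them, time stands still between calls to the robot, and variables do not carry over. Pictures are saved under pics/ and viewed, and the job is handed in when it is done.

Besides the shell and the picture viewer there is one more tool, called by a JSON object that holds its "fn" and its "kwargs", one argument or row to a line. step_arm: Moves the arm, as the interface text tells. Its arguments: {"type":"object","properties":{"targets":{"type":"array"},"grip_force":{"type":"number"}},"required":["targets"]}

```bash
mkdir -p pics
cat > h.py <<'E'
import numpy as np,cv2
from station import arm,viewer,ticket
def save(n,f):
    p,d=viewer.grab_frame(n); cv2.imwrite(f'pics/{f}.png',p[:,:,::-1]); np.save(f'pics/{f}.npy',d); return p,d
E
python3 - <<'E'
from h import *
print(arm.get_state())
for n in("scene","top"):
    print(viewer.calibration(n)); save(n,n+"0")
print(viewer.calibration("wrist"))
E
```

```text
{'t': 0.0, 'q': array([-9.44881890e-01,  3.59403882e-01,  1.10659191e-02, -3.50285229e-04,
       -1.22409405e+00, -2.88075935e-01]), 'qd': array([-5.73728283e-04, -4.34484941e-05,  4.10454964e-04,  1.45053998e-03,
       -1.68294185e-03, -4.40472006e-04]), 'joint_efforts': array([ 2.95079924e-03, -5.82727003e+01,  2.93050271e+01,  6.99695706e+00,
        6.76034237e-03, -1.33993481e-04]), 'eef_pos': array([ 0.22352742, -0.636401  ,  0.22561474]), 'ee_rot': array([-3.14144362e+00, -1.66184750e-03,  1.90851541e+00]), 'force': array([-0.56766644, -0.05385455,  0.14248384]), 'moment': array([-0.00419667, -0.0093008 , -0.02042207]), 'width': 0.08755241968971289}
{'fov_y': 53.95129653931819, 'cx': 320.4604517174688, 'cy': 235.32849580823495, 'world_to_cam': array([[-0.42471511,  0.90521632, -0.01415908,  0.22076329],
       [-0.77817495, -0.35702705,  0.51669665,  0.39981273],
       [ 0.46266707,  0.23046712,  0.85605145, -1.18978544],
       [ 0.        ,  0.        ,  0.        ,  1.        ]])}
{'fov_y': 56.10752280777729, 'cx': 315.99812193248533, 'cy': 231.4047162928005, 'world_to_cam': array([[-0.19674492, -0.9804415 , -0.00508841,  0.12219323],
       [ 0.95738502, -0.19323221,  0.21465143, -0.57925414],
       [-0.21143642,  0.03736001,  0.97667747, -0.76540718],
       [ 0.        ,  0.        ,  0.        ,  1.        ]])}
{'fov_y': 68.6814023202665, 'cx': 319.9695673609116, 'cy': 240.6363397849029, 'tool_from_camera': array([[ 9.99999919e-01,  3.83850776e-04, -1.17701408e-04,
        -3.63992985e-04],
       [ 3.39890970e-04, -9.65418044e-01, -2.60706509e-01,
        -7.04939313e-02],
       [-2.13703460e-04,  2.60706448e-01, -9.65418097e-01,
        -1.57646764e-01],
       [ 0.00000000e+00,  0.00000000e+00,  0.00000000e+00,
         1.00000000e+00]])}
```

View pics/top0.png

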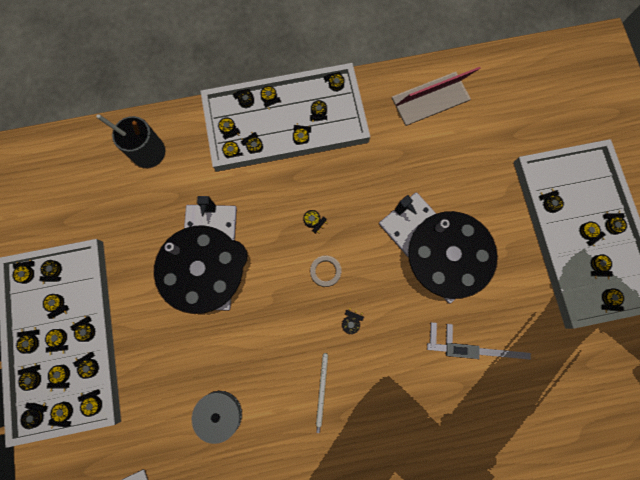

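View pics/scene0.png

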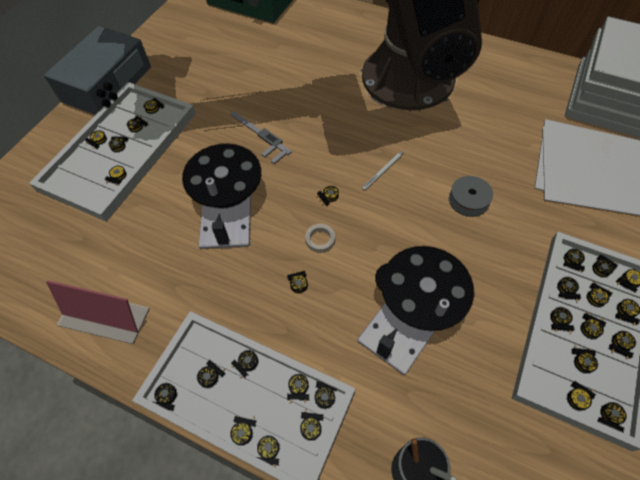

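The top view shows the bulging reel at left, with its centre at about (198,268), bulge at (240,250), peg at (170,247) and pointer post at (207,205). The round reel is at right, centred at about (454,254). Next I'll measure the bulging reel from depth.

```bash
cat >> h.py <<'E'
def deproj(n,d):
    c=viewer.calibration(n); f=240/np.tan(np.radians(c['fov_y']/2))
    v,u=np.mgrid[0:480,0:640]
    P=np.stack([(u-c['cx'])/f*d,-(v-c['cy'])/f*d,-d,np.ones_like(d)],-1)
    W=P@np.linalg.inv(c['world_to_cam']).T
    return W[...,:3]
def circ(x,y):
    A=np.c_[2*x,2*y,np.ones_like(x)];s=np.linalg.lstsq(A,x*x+y*y,rcond=None)[0]
    return s[0],s[1],np.sqrt(s[2]+s[0]**2+s[1]**2)
E
python3 - <<'E'
from h import *
for n in("top","scene"):
    d=np.load(f'pics/{n}0.npy');W=deproj(n,d);ok=d>0
    p=cv2.imread(f'pics/{n}0.png')
    z=W[...,2]
    fl=(ok&(z>.061)&(z<.078)).astype(np.uint8)
    k,l,s,c=cv2.connectedComponentsWithStats(fl)
    for i in range(1,k):
        if s[i,4]<2500: continue
        m=(l==i); cs,_=cv2.findContours(m.astype(np.uint8),cv2.RETR_EXTERNAL,cv2.CHAIN_APPROX_NONE)
        b=max(cs,key=len)[:,0]; X=W[b[:,1],b[:,0]]; 
        q=X
        for _ in range(6):
            cx,cy,r=circ(q[:,0],q[:,1]); rr=np.hypot(X[:,0]-cx,X[:,1]-cy); q=X[abs(rr-r)<.004]
        print(n,c[i],'axis',cx,cy,r,len(q),'z',np.median(z[m]))
        a=np.degrees(np.arctan2(X[:,1]-cy,X[:,0]-cx)); 
        o=rr-r>.004; print(' bulge?',o.sum(), np.sort(a[o].round(0))[::4], rr.max())
        R=np.hypot(W[...,0]-cx,W[...,1]-cy)
        pg=ok&(z>.1)&(z<.116)&(R<.08); 
        if pg.sum():
            t=W[pg]; e=np.median(t,0);e=t.mean(0); print(' peg',e,pg.sum(),np.hypot(e[0]-cx,e[1]-cy),np.degrees(np.arctan2(e[1]-cy,e[0]-cx)))
        pt=ok&(z>.055)&(z<.085)&(R>.1)&(R<.15)
        if pt.sum():
            t=W[pt];e=t.mean(0); print(' post',e,pt.sum(),np.hypot(e[0]-cx,e[1]-cy),np.degrees(np.arctan2(e[1]-cy,e[0]-cx)), np.hypot(t[:,0]-cx,t[:,1]-cy).min())
    y0,x0=(170,130) if n=="top" else (220,340)
    cv2.imwrite(f'pics/{n}0c.png',cv2.resize(p[y0:y0+150,x0:x0+150],None,fx=4,fy=4,interpolation=cv2.INTER_CUBIC))
E
```

```text
top [452.15173218 255.27831446] axis 0.5015671898906131 -0.22608414728594856 0.07901830978330254 249 z 0.07142959983544511
 bulge? 0 [] 0.08113214026703047
 peg [ 0.5510239  -0.2118264   0.10975749] 82 0.0514708598607301 16.081609087342333
 post [ 0.60850451 -0.16689238  0.07228811] 177 0.12222624852360466 28.965330495613838 0.10015954182508886
top [198.7895924  269.32044466] axis 0.5658761064669188 0.22769604272992253 0.07901297469601616 229 z 0.07142631478169092
 bulge? 26 [-96. -91. -87. -82. -77. -71. -66.] 0.09145234898821333
 peg [0.60471017 0.26061668 0.11020259] 80 0.050910241477496065 40.28880302849749
 post [0.68446764 0.19996205 0.07188667] 183 0.12179132154839381 -13.162719951424538 0.10093623399668972
scene [221.75759918 174.78954147] axis 0.503117544785932 -0.22728316458323425 0.07899029262056644 205 z 0.07008998121750676
 bulge? 0 [] 0.08270880005233533
 peg [ 0.55490661 -0.21232988  0.10817656] 68 0.053904617938968405 16.1052481157922
 post [ 0.61414264 -0.16654942  0.06962254] 182 0.12655101370487803 28.679860383171146 0.10056530251911348
scene [425.69570118 287.27563999] axis 0.5674148524336359 0.22684441931773708 0.07910433890878697 233 z 0.06990192634316872
 bulge? 25 [-95. -89. -83. -79. -73. -69. -65.] 0.09120842169273627
 peg [0.60812592 0.26052616 0.10805509] 96 0.05283796750024608 39.60218099976576
 post [0.68915457 0.20045497 0.07074055] 231 0.12456709286948393 -12.230744914910185 0.10071528380343503
```

View pics/top0c.png

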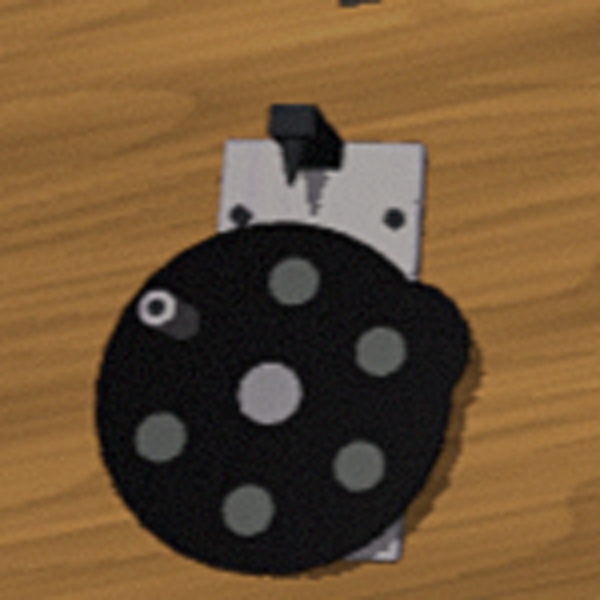

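The bulge is at about -80°, the peg at 40° and the pointer at -12.5°, so the reel has to turn about +67° CCW. I'm moving above the peg first.

{"fn": "step_arm", "kwargs": {
  "targets": [
    [[0.01, 0.0091, 0], [0, 0, 0], 1],
    [[0.02, 0.0183, 0], [0, 0, 0], 1],
    [[0.033, 0.0302, 0], [0, 0, 0], 1],
    [[0.033, 0.0302, 0], [0, 0, 0], 1],
    [[0.033, 0.0302, 0], [0, 0, 0], 1],
    [[0.033, 0.0302, 0], [0, 0, 0], 1],
    [[0.033, 0.0302, 0], [0, 0, 0], 1],
    [[0.033, 0.0302, 0], [0, 0, 0], 1]
  ]
}}

```text
t: 0.9
eef_pos: [0.345, -0.3503, 0.2265]
ee_rot: [3.141, 0.0, 1.908]
force: [1.9, -0.1, 0.0]
width: 0.0875
```

{"fn": "step_arm", "kwargs": {
  "targets": [
    [[0.033, 0.0302, 0], [0, 0, 0], 1],
    [[0.033, 0.0302, 0], [0, 0, 0], 1],
    [[0.033, 0.0302, 0], [0, 0, 0], 1],
    [[0.033, 0.0302, 0], [0, 0, 0], 1],
    [[0.033, 0.0302, 0], [0, 0, 0], 1],
    [[0.033, 0.0302, 0], [0, 0, 0], 1],
    [[0.033, 0.0302, 0], [0, 0, 0], 1],
    [[0.033, 0.0302, 0], [0, 0, 0], 1]
  ]
}}

```text
t: 1.7
eef_pos: [0.4851, -0.0212, 0.2267]
ee_rot: [3.141, -0.0, 1.909]
force: [0.2, -0.9, 0.6]
width: 0.0877
```

{"fn": "step_arm", "kwargs": {
  "targets": [
    [[0.033, 0.0302, 0], [0, 0, 0], 1],
    [[0.033, 0.0302, 0], [0, 0, 0], 1],
    [[0.033, 0.0302, 0], [0, 0, 0], 1],
    [[0.033, 0.0302, 0], [0, 0, 0], 1],
    [[0.033, 0.0302, 0], [0, 0, 0], 1],
    [[0.033, 0.0302, 0], [0, 0, 0], 1],
    [[0.02, 0.0183, 0], [0, 0, 0], 1],
    [[0.01, 0.0091, 0], [0, 0, 0], 1]
  ]
}}

```text
t: 2.5
eef_pos: [0.6064, 0.2633, 0.2255]
ee_rot: [-3.14, 0.0, 1.91]
force: [-0.4, 0.3, -0.1]
width: 0.0874
```

{"fn": "step_arm", "kwargs": {
  "targets": [
    [[0, 0, 0], [0, 0, -2.6], 0.5],
    [[0, 0, 0], [0, 0, -2.6], 0.5],
    [[0, 0, 0], [0, 0, -2.6], 0.5],
    [[0, 0, 0], [0, 0, -2.6], 0.5],
    [[0, 0, 0], [0, 0, -2.6], 0.5],
    [[0, 0, 0], [0, 0, -2.6], 0.5],
    [[0, 0, 0], [0, 0, -2.6], 0.5],
    [[0, 0, 0], [0, 0, -2.5], 0.5]
  ]
}}

```text
t: 3.3
eef_pos: [0.6059, 0.2603, 0.2266]
ee_rot: [-3.141, -0.0, 2.271]
force: [-0.2, 0.7, -0.8]
width: 0.0657
```

Run:
```python
from h import *
s=arm.get_state(); print(s['t'],s['eef_pos'],s['ee_rot'],s['q'],s['width'],s['force'])
save("wrist","w1"); save("top","top1")
```

```text
3.3 [0.6058577  0.26031723 0.22662784] [-3.14131185e+00 -2.36811395e-04  2.27139493e+00] [ 7.00804743e-01  3.33418548e-01 -2.48321162e-02 -2.52900625e-04
 -1.21282643e+00 -1.57091379e+00] 0.06568462176385911 [-0.21339493  0.6546272  -0.84936991]
```

View pics/w1.png

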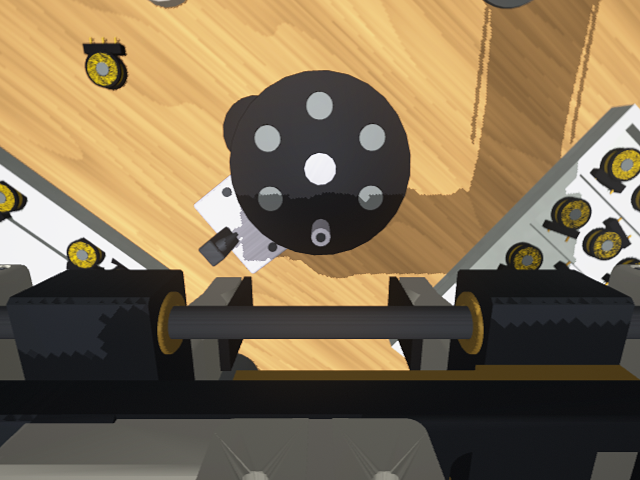

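The wrist view shows the reel with its hub at (320,169), the peg at (320,233), the bulge at (243,115) at the upper left, and the pointer tip near (240,233) at the lower left.

```bash
cat >> h.py <<'E'
from scipy.spatial.transform import Rotation as Ro
def wristW(d,pos,rot):
    c=viewer.calibration("wrist"); f=240/np.tan(np.radians(c['fov_y']/2))
    v,u=np.mgrid[0:480,0:640]
    P=np.stack([(u-c['cx'])/f*d,-(v-c['cy'])/f*d,-d,np.ones_like(d)],-1)
    T=np.eye(4);T[:3,:3]=Ro.from_euler('xyz',rot).as_matrix();T[:3,3]=pos
    return (P@(T@c['tool_from_camera']).T)[...,:3]
def ana(W,d,near=(0.567,0.227)):
    z=W[...,2];ok=d>0;R0=np.hypot(W[...,0]-near[0],W[...,1]-near[1])
    m=(ok&(z>.062)&(z<.078)&(R0<.1)).astype(np.uint8)
    k,l,s,c=cv2.connectedComponentsWithStats(m); i=1+np.argmax(s[1:,4]); m=l==i
    cs,_=cv2.findContours(m.astype(np.uint8),cv2.RETR_EXTERNAL,cv2.CHAIN_APPROX_NONE)
    b=max(cs,key=len)[:,0];X=W[b[:,1],b[:,0]];q=X
    for _ in range(8):
        cx,cy,r=circ(q[:,0],q[:,1]); rr=np.hypot(X[:,0]-cx,X[:,1]-cy); q=X[abs(rr-r)<.003]
    ang=lambda e:np.degrees(np.arctan2(e[...,1]-cy,e[...,0]-cx)); rad=lambda e:np.hypot(e[...,0]-cx,e[...,1]-cy)
    print('axis',cx,cy,r,len(q),len(X),'z',np.median(z[m]))
    o=rr-r>.004; a=ang(X)[o]
    if o.sum(): print(' bulge range',a.min(),a.max(),'mid',(a.min()+a.max())/2,'rmax',rr.max(),'at',ang(X)[np.argsort(-rr)[:8]].round())
    pg=ok&(z>.103)&(z<.116)&(rad(W)<.08)
    if pg.sum(): e=W[pg].mean(0);print(' peg',e,pg.sum(),rad(e),ang(e))
    # hub
    t=W[ok&(z>.055)&(z<.085)&(rad(W)>.094)&(rad(W)<.15)]
    if len(t):
        rt=rad(t);ca,sa=(t[:,0]-cx),(t[:,1]-cy); a=ang(t)
        for lo,hi in((.094,.105),(.1,.119),(.119,.137)):
            k=(rt>lo)&(rt<hi)
            if k.sum(): print(' ptr',lo,k.sum(),a[k].mean(),np.median(a[k]),'range',a[k].min(),a[k].max())
E
python3 - <<'E'
from h import *
d=np.load('pics/w1.npy')
W=wristW(d,[0.6058577,0.26031723,0.22662784],[-3.14131185,-2.36811395e-04,2.27139493]); ana(W,d)
for n in('top0','top1','scene0'):
    d=np.load(f'pics/{n}.npy');W=deproj(n[:-1],d);print(n);ana(W,d)
p=cv2.imread('pics/w1.png');cv2.imwrite('pics/w1c.png',cv2.resize(p[60:280,180:420],None,fx=2.5,fy=2.5,interpolation=cv2.INTER_CUBIC))
E
```

```text
axis 0.5668411478233165 0.22656182846599984 0.07908397714349404 472 535 z 0.0695238543528387
 bulge range -96.24915644210849 -62.97799937518523 mid -79.61357790864686 rmax 0.09139382128858367 at [-81. -80. -79. -80. -77. -82. -76. -84.]
 peg [0.60573655 0.25991663 0.1092087 ] 295 0.051238609620721014 40.614783207188935
 ptr 0.094 52 -12.599958667301918 -12.675477676518293 range -14.2195202215841 -10.958044763686848
 ptr 0.1 216 -12.55789629966996 -12.595064853434286 range -17.036813834823988 -8.738831863945308
 ptr 0.119 457 -12.7333791383398 -12.793308680765318 range -17.77727925964242 -7.419129562335607
top0
axis 0.5658482413912224 0.2278044099819882 0.07895605397441956 226 255 z 0.07142633524040481
 bulge range -95.71039118706214 -65.20024240060907 mid -80.4553167938356 rmax 0.09156379912635322 at [-81. -79. -82. -80. -83. -75. -85. -77.]
 peg [0.60487635 0.26102136 0.11098756] 73 0.05124996565025008 40.40121858296381
 ptr 0.094 12 -12.595284971853077 -12.615828023420454 range -13.765612013738998 -11.50540003714451
 ptr 0.1 50 -13.001649917915223 -12.962918378963101 range -16.5814
[... 667 characters left out ...]
.359081516892337 -13.745132076447357 range -17.644510248289862 -6.974745755388804
scene0
axis 0.567425829733414 0.22691843145431978 0.07907827733369338 231 258 z 0.06990233051818351
 bulge range -95.26134916087967 -64.73076689769238 mid -79.99605802928602 rmax 0.09127890100804541 at [-79. -83. -79. -77. -82. -75. -86. -75.]
 peg [0.60753392 0.26046693 0.10903562] 83 0.05228920385719268 39.91086566087956
 ptr 0.094 14 -12.512639203307428 -12.375117826540706 range -14.463825544438684 -11.1543436338651
 ptr 0.1 52 -12.409020876170738 -12.364858069765518 range -14.986201664226595 -9.826727460335997
 ptr 0.119 179 -12.223317308094183 -12.29564036077871 range -17.542045645667276 -7.358436614276385
```

View pics/w1c.png

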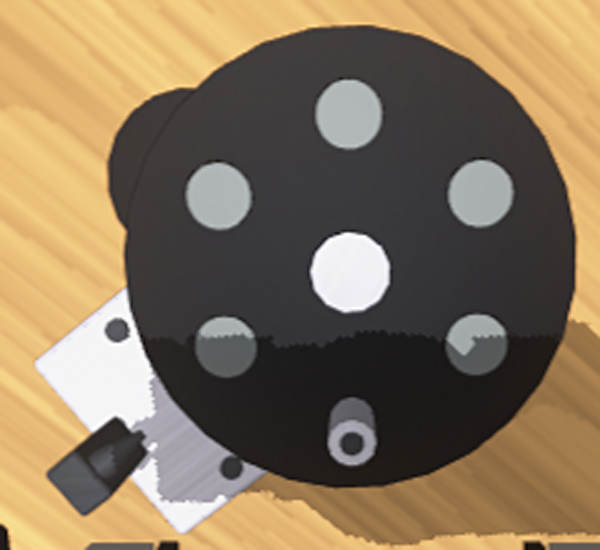

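{"fn": "step_arm", "kwargs": {
  "targets": [
    [[0, 0, 0.01], [0, 0, 0], 0],
    [[0, 0, 0.02], [0, 0, 0], -0.3],
    [[0, 0, 0.025], [0, 0, 0], -0.3],
    [[0, 0, 0.025], [0, 0, 0], -0.3],
    [[0, 0, 0.025], [0, 0, 0], -0.3],
    [[0, 0, 0.02], [0, 0, 0], -0.3],
    [[0, 0, 0.015], [0, 0, 0], -0.3],
    [[0, 0, 0.006], [0, 0, 0], -0.3]
  ]
}}

```text
t: 4.2
eef_pos: [0.6056, 0.2601, 0.0784]
ee_rot: [-3.139, -0.0, 2.269]
force: [0.0, -0.1, 0.0]
width: 0.0306
```

{"fn": "step_arm", "kwargs": {
  "grip_force": 10,
  "targets": [
    [[0, 0, 0], [0, 0, 0], -0.45],
    [[0, 0, 0], [0, 0, 0], -0.52],
    [[0, 0, 0], [0, 0, 0], -0.58],
    [[0, 0, 0], [0, 0, 0], -0.63],
    [[0, 0, 0], [0, 0, 0], -0.68],
    [[0, 0, 0], [0, 0, 0], -0.75],
    [[0, 0, 0], [0, 0, 0], -0.85],
    [[0, 0, 0], [0, 0, 0], -0.85]
  ]
}}

```text
t: 5.0
eef_pos: [0.607, 0.2611, 0.0814]
ee_rot: [3.14, 0.0, 2.27]
force: [-1.0, -0.6, 5.8]
width: 0.016
```

Run:
```python
from h import *
s=arm.get_state(); print(s['t'],s['eef_pos'],s['ee_rot'],s['q'],s['width'],s['force'])
p,d=save("wrist","w2"); ana(wristW(d,s['eef_pos'],s['ee_rot']),d)
```

```text
5.0 [0.60700871 0.26109757 0.08136674] [3.14039934e+00 2.33337463e-04 2.27017052e+00] [ 7.00856369e-01  4.52055971e-01 -1.98060784e-01  2.95622473e-04
 -9.19486626e-01 -1.57245744e+00] 0.01599693535783862 [-0.98965318 -0.61298877  5.77232342]
axis 0.5639298021267273 0.22061273199245326 0.07705188367428263 329 1038 z 0.06954478159930247
 bulge range -89.97363568086571 146.88799713997213 mid 28.457180729553208 rmax 0.08648090189839515 at [-78. -78. -77. -77. -72. -72. -78. -75.]
 peg [0.59973006 0.25468261 0.10835995] 604 0.04942079822100845 43.581318505893655
 ptr 0.119 78 -8.157187966726378 -8.229255636142828 range -9.907264569159363 -6.147396125720976
```

View pics/w2.png

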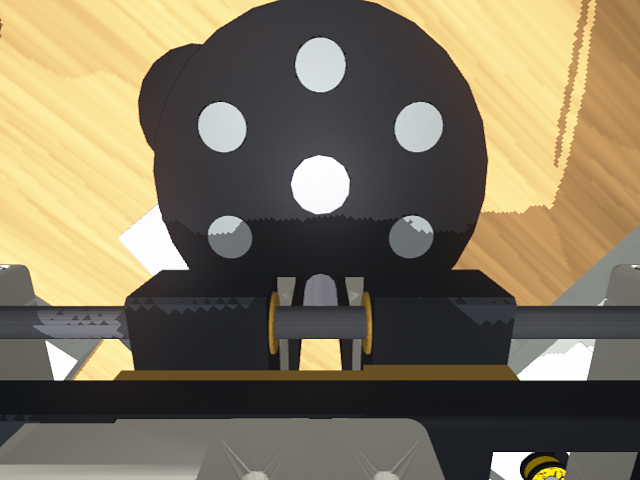

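The peg is held at 16 mm width, with the hub and peg both in column 320, so the jaws lie on the tangent. Now the slow arc: 62° at up to 28°/s.

{"fn": "step_arm", "kwargs": {
  "targets": [
    [[0.00091, -1e-05, 0], [0, 0, -1], -0.85],
    [[0.00181, -3e-05, 0], [0, 0, -2], -0.85],
    [[0.00254, -6e-05, 0], [0, 0, -2.8], -0.85],
    [[0.00254, -6e-05, 0], [0, 0, -2.8], -0.85],
    [[0.00254, -6e-05, 0], [0, 0, -2.8], -0.85],
    [[0.00254, -6e-05, 0], [0, 0, -2.8], -0.85],
    [[0.00254, -6e-05, 0], [0, 0, -2.8], -0.85],
    [[0.00254, -6e-05, 0], [0, 0, -2.8], -0.85]
  ]
}}

```text
t: 5.85
eef_pos: [0.5937, 0.2724, 0.0814]
ee_rot: [3.14, 0.001, 2.618]
force: [1.6, -1.6, 4.3]
width: 0.0156
```

Run:
```python
from h import *
s=arm.get_state(); print(s['t'],s['eef_pos'],s['ee_rot'],s['q'],s['width'],s['force'])
e=s['eef_pos'];v=e[:2]-[.5668,.2266];print(np.hypot(*v),np.degrees(np.arctan2(v[1],v[0])),np.degrees(s['ee_rot'][2])-90)
```

```text
5.85 [0.59372143 0.27238945 0.08138522] [3.14049987e+00 1.23222234e-03 2.61771037e+00] [ 7.28647731e-01  4.41172672e-01 -2.16890483e-01  1.04817834e-03
 -9.11309941e-01 -1.25317099e+00] 0.015637745472274832 [ 1.59578691 -1.5898861   4.26765657]
0.05311720138888053 59.54704205587343 59.98375590483519
```

Forces are low and the tool is tracking well, so I'm continuing.

{"fn": "step_arm", "kwargs": {
  "targets": [
    [[0.00254, -6e-05, 0], [0, 0, -2.8], -0.85],
    [[0.00254, -6e-05, 0], [0, 0, -2.8], -0.85],
    [[0.00254, -6e-05, 0], [0, 0, -2.8], -0.85],
    [[0.00254, -6e-05, 0], [0, 0, -2.8], -0.85],
    [[0.00254, -6e-05, 0], [0, 0, -2.8], -0.85],
    [[0.00254, -6e-05, 0], [0, 0, -2.8], -0.85],
    [[0.00254, -6e-05, 0], [0, 0, -2.8], -0.85],
    [[0.00254, -6e-05, 0], [0, 0, -2.8], -0.85]
  ]
}}

```text
t: 6.65
eef_pos: [0.5747, 0.2791, 0.0814]
ee_rot: [3.141, 0.002, 3.009]
force: [1.2, -0.0, 4.5]
width: 0.0157
```

{"fn": "step_arm", "kwargs": {
  "targets": [
    [[0.00254, -6e-05, 0], [0, 0, -2.8], -0.85],
    [[0.00254, -6e-05, 0], [0, 0, -2.8], -0.85],
    [[0.00254, -6e-05, 0], [0, 0, -2.8], -0.85],
    [[0.00254, -6e-05, 0], [0, 0, -2.8], -0.85],
    [[0.00254, -6e-05, 0], [0, 0, -2.8], -0.85],
    [[0.00254, -6e-05, 0], [0, 0, -2.8], -0.85],
    [[0.00181, -3e-05, 0], [0, 0, -2], -0.85],
    [[0.00091, -1e-05, 0], [0, 0, -1], -0.85]
  ]
}}

```text
t: 7.45
eef_pos: [0.5568, 0.2786, 0.0814]
ee_rot: [3.141, 0.002, -2.93]
force: [0.7, 0.3, 5.7]
width: 0.0153
```

Run:
```python
from h import *
s=arm.get_state(); print(s['t'],s['eef_pos'],s['ee_rot'],s['q'],s['width'],s['force'])
e=s['eef_pos'];v=e[:2]-[.5668,.2266];print(np.hypot(*v),np.degrees(np.arctan2(v[1],v[0])),np.degrees(s['ee_rot'][2])-90)
p,d=save("wrist","w3"); ana(wristW(d,s['eef_pos'],s['ee_rot']),d)
for n in('top','scene'):
    p,d=save(n,n+"3"); print(n);ana(deproj(n,d),d)
```

```text
7.45 [0.55675241 0.27863756 0.08137837] [ 3.14105252e+00  1.92881411e-03 -2.92969683e+00] [ 7.77555870e-01  3.97807494e-01 -2.89444549e-01  7.48654370e-04
 -8.81626552e-01 -5.66135039e-01] 0.01533440246207553 [0.71159112 0.25494337 5.66642264]
0.052998695189294565 100.92838301864727 -257.85926365812287
axis 0.5711664268632616 0.2214815134944088 0.07703384534489585 328 1036 z 0.06956774929560072
 bulge range -179.82970923444526 179.7432221435588 mid -0.04324354544323228 rmax 0.08609146396682882 at [-16. -16. -12. -16. -19. -11. 159. -14.]
 peg [0.55842415 0.26932515 0.10841255] 607 0.049511406175173606 104.91349118323751
 ptr 0.094 482 -10.202210273390742 -10.215363748226068 range -12.887617056179415 -7.675855515241663
 ptr 0.1 2252 -10.672306871939938 -10.77497808568382 range -15.84811717394909 -4.988153654723082
 ptr 0.119 1292 -10.72178584399889 -10.724398079336357 range -15.749239465063912 -5.14816312720239
top
axis 0.566894753156823 0.21709912530592615 0.07073912426677172 77 254 z 0.07141232822067395
 bulge range -178.03807822623102 179.69115963815136 mid 0.8265407059601699 rmax 
[... 274 characters left out ...]
.217024700148272 range -12.771308283087087 -2.842124642918826
 ptr 0.119 96 -8.438857200053674 -8.681840526981814 range -13.163985710635519 -2.306161762809464
scene
axis 0.5736886780896248 0.2195591940160342 0.07529391229919662 73 279 z 0.06991229530659382
 bulge range -179.99786315277535 178.91508524206864 mid -0.5413889553533551 rmax 0.08742378179594307 at [ 172.  173.  169.  179.  170.  168. -180.  175.]
 ptr 0.094 28 -8.953138593399064 -8.768447930360573 range -11.381426553215597 -6.615006189158831
 ptr 0.1 96 -9.165663068968415 -9.134187687539566 range -14.897917965505721 -4.093589562640865
 ptr 0.119 119 -9.571548592664382 -9.652813979209608 range -14.852560725301364 -4.528704140823508
```

View pics/w3.png

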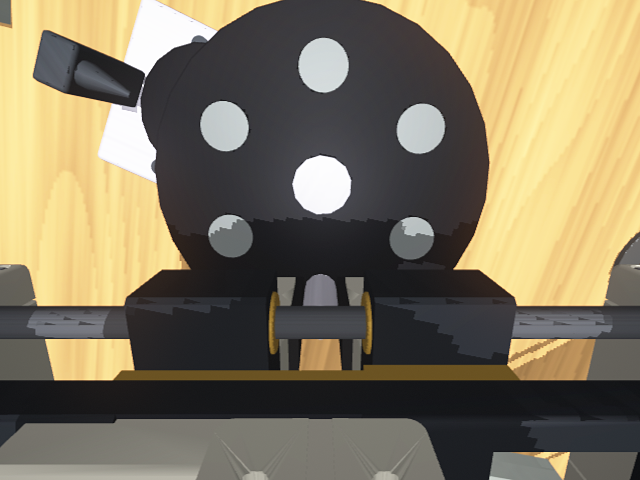

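View pics/top3.png

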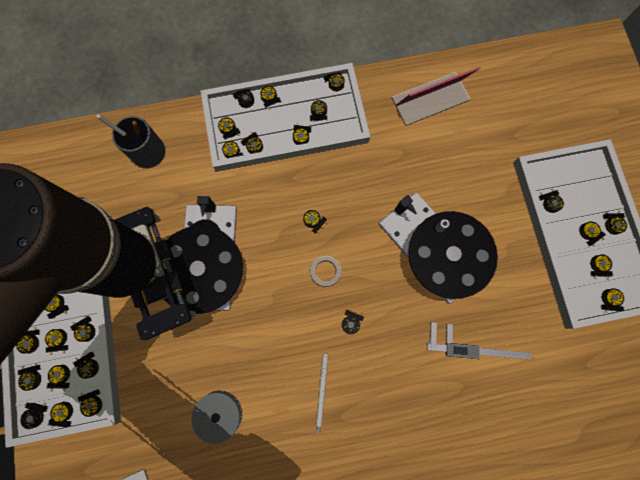

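The wrist view shows the bulge, near (165,90), almost at the pointer tip at (140,100). The turn so far is about 62°, so about 5.2° remains. I'll turn that, release, lift and measure without the gripper in the way.

{"fn": "step_arm", "kwargs": {
  "targets": [
    [[0.00091, -1e-05, 0], [0, 0, -1], -0.85],
    [[0.00145, -2e-05, 0], [0, 0, -1.6], -0.85],
    [[0.00145, -2e-05, 0], [0, 0, -1.6], -0.85],
    [[0.00091, -1e-05, 0], [0, 0, -1], -0.85],
    [[0, 0, 0], [0, 0, 0], -0.85],
    [[0, 0, 0], [0, 0, 0], -0.85],
    [[0, 0, 0], [0, 0, 0], -0.85],
    [[0, 0, 0], [0, 0, 0], -0.85]
  ]
}}

```text
t: 8.4
eef_pos: [0.5521, 0.2774, 0.0814]
ee_rot: [3.141, 0.002, -2.841]
force: [1.1, 0.8, 5.9]
width: 0.0157
```

{"fn": "step_arm", "kwargs": {
  "targets": [
    [[0, 0, 0], [0, 0, 0], -0.6],
    [[0, 0, 0], [0, 0, 0], -0.5],
    [[0, 0, 0], [0, 0, 0], -0.4],
    [[0, 0, 0], [0, 0, 0], -0.3],
    [[0, 0, -0.01], [0, 0, 0], -0.3],
    [[0, 0, -0.02], [0, 0, 0], -0.3],
    [[0, 0, -0.03], [0, 0, 0], -0.3],
    [[0, 0, -0.03], [0, 0, 0], -0.3]
  ]
}}

```text
t: 9.2
eef_pos: [0.5512, 0.2768, 0.1719]
ee_rot: [-3.141, -0.001, -2.84]
force: [0.7, 0.4, -0.3]
width: 0.0307
```

{"fn": "step_arm", "kwargs": {
  "targets": [
    [[0, 0, -0.03], [0, 0, 0], -0.3],
    [[0, 0, -0.02], [0, 0, 0], -0.3],
    [[0, 0, -0.005], [0, 0, 0], -0.3],
    [[0, 0, 0], [0, 0, 0], -0.3],
    [[0, 0, 0], [0, 0, 0], -0.3],
    [[0, 0, 0], [0, 0, 0], -0.3],
    [[0, 0, 0], [0, 0, 0], -0.3],
    [[0, 0, 0], [0, 0, 0], -0.3]
  ]
}}

```text
t: 10.0
eef_pos: [0.5513, 0.2769, 0.2248]
ee_rot: [-3.141, -0.001, -2.84]
force: [-0.5, -0.2, -0.2]
width: 0.0304
```

Run:
```python
from h import *
s=arm.get_state(); print(s['t'],s['eef_pos'],s['ee_rot'],s['width'],s['force'])
p,d=save("wrist","w4"); ana(wristW(d,s['eef_pos'],s['ee_rot']),d)
cv2.imwrite('pics/w4c.png',cv2.resize(p[60:280,180:420,::-1],None,fx=2.5,fy=2.5,interpolation=cv2.INTER_CUBIC))
for n in('top','scene'):
    p,d=save(n,n+"4"); print(n);ana(deproj(n,d),d)
```

```text
10.0 [0.55127175 0.27688782 0.22482208] [-3.14102874e+00 -1.11955812e-03 -2.84045885e+00] 0.030429365252156153 [-0.5440699  -0.23342314 -0.19057561]
axis 0.5672971810719988 0.22700573234174465 0.07908391664379869 473 537 z 0.06954112915949251
 bulge range -28.979643806479743 3.0647241756177452 mid -12.957459815431 rmax 0.0915492716611007 at [-13. -16. -14. -12. -14.  -8. -10. -15.]
 peg [0.55236358 0.27600911 0.10909589] 311 0.05122834170963229 106.94840760377566
 ptr 0.094 66 -12.576752591743322 -12.596233978094158 range -14.235352441179204 -10.81130728036038
 ptr 0.1 310 -12.669625857927013 -12.710550461857682 range -16.915506964040944 -8.013357326014345
 ptr 0.119 620 -12.771083704455434 -12.859325928919372 range -17.7856928527258 -7.466541056574968
top
axis 0.5659917630925585 0.2277496079662696 0.07896551518043618 220 254 z 0.07144393053649489
 bulge range -28.67639217144245 2.236770309252329 mid -13.219810931095061 rmax 0.09144697731238474 at [-12. -14. -10. -16. -11. -15.  -9. -20.]
 peg [0.55057111 0.27681105 0.11068693] 79 0.05142783318180688 107.44861537399402
 ptr 0.094 13 
[... 201 characters left out ...]
311611779048219 -13.56698678328608 range -17.738214113532713 -7.2080174879979175
scene
axis 0.5674488599903421 0.22703192146879586 0.07909252269075147 228 260 z 0.0699085949970567
 bulge range -28.66460511312275 2.8667289391210757 mid -12.898938087000838 rmax 0.0913636037036342 at [-14.  -8. -11.  -9. -17. -13. -10. -20.]
 peg [0.55315912 0.27651444 0.10912692] 80 0.05150452549366035 106.10785033511463
 ptr 0.094 13 -12.657584674048595 -12.53156935932759 range -14.366598246356515 -11.472296273827995
 ptr 0.1 52 -12.446284712298784 -12.422178880894943 range -14.98134947347424 -9.830729982161996
 ptr 0.119 179 -12.291655133338907 -12.367274887675958 range -17.572032630684486 -7.429116951167759
```

View pics/w4c.png

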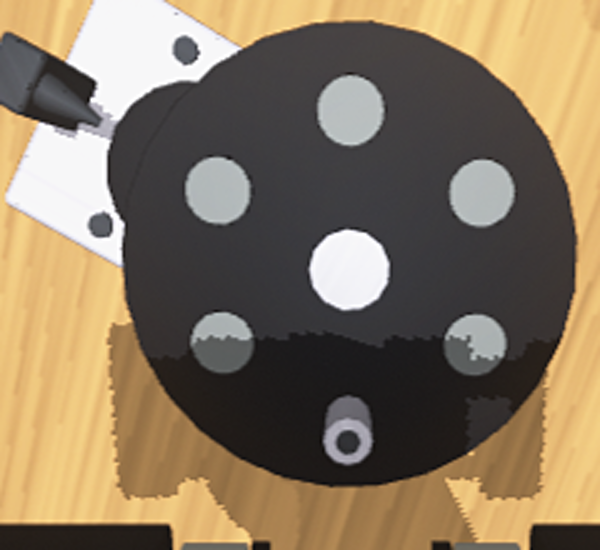

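All three cameras put the bulge within about 0.5° of the pointer. I'll check that with an image-based measurement on the w1 and w4 pictures, using centroids cast onto the known heights.

Run:
```python
from h import *
c=viewer.calibration("wrist"); f=240/np.tan(np.radians(c['fov_y']/2))
def ray(u,v,z,pos,rot):
    T=np.eye(4);T[:3,:3]=Ro.from_euler('xyz',rot).as_matrix();T[:3,3]=pos;T=T@c['tool_from_camera']
    u=np.atleast_1d(u).astype(float);v=np.atleast_1d(v).astype(float)
    D=np.stack([(u-c['cx'])/f,-(v-c['cy'])/f,-np.ones_like(u)],-1)@T[:3,:3].T
    o=T[:3,3]; return (o+D*((z-o[2])/D[:,2])[:,None])[:,:2]
for n,pos,rot in(('w1',[0.6058577,0.26031723,0.22662784],[-3.14131185,-2.36811395e-04,2.27139493]),('w4',[0.55127175,0.27688782,0.22482208],[-3.14102874,-1.11955812e-03,-2.84045885])):
    p=cv2.imread(f'pics/{n}.png');d=np.load(f'pics/{n}.npy');W=wristW(d,pos,rot);g=p.max(2).astype(int)
    yy,xx=np.mgrid[0:480,0:640]
    hub=(g>180)&(np.hypot(xx-320,yy-169)<20); h=ray(xx[hub].mean(),yy[hub].mean(),.074,pos,rot)[0]
    # rim circle on flange top
    z=W[...,2];m=((d>0)&(z>.062)&(z<.078)&(np.hypot(W[...,0]-h[0],W[...,1]-h[1])<.096)).astype(np.uint8)
    k,l,s,_=cv2.connectedComponentsWithStats(m);m=(l==1+np.argmax(s[1:,4])).astype(np.uint8)
    cs,_=cv2.findContours(m,cv2.RETR_EXTERNAL,cv2.CHAIN_APPROX_NONE);b=max(cs,key=len)[:,0]
    X=ray(b[:,0],b[:,1],.070,pos,rot);q=X
    for _ in range(8):
        cx,cy,r=circ(q[:,0],q[:,1]);rr=np.hypot(X[:,0]-cx,X[:,1]-cy);q=X[abs(rr-r)<.002]
    A=lambda P,o:np.degrees(np.arctan2(P[...,1]-o[1],P[...,0]-o[0]))
    pk=(np.hypot(xx-320,yy-235)<16)&(d>0)&(z>.1065); ys,xs=np.nonzero(pk)
    (ux,uy),ru=cv2.minEnclosingCircle(np.c_[xs,ys].astype(np.float32)); P=ray(ux,uy,.110,pos,rot)[0]
    o=(cx,cy)
    print(n,'hub',h,'rimaxis',cx,cy,r)
    for nm,o in(('hub',h),('rim',(cx,cy))):
        a=A(X,o);rad=np.hypot(X[:,0]-o[0],X[:,1]-o[1])-r
        mids=[]
        for t in(.003,.005,.007,.009):
            i=a[(rad>t)]; mids.append(round((i.min()+i.max())/2,2))
        R=np.hypot(W[...,0]-o[0],W[...,1]-o[1]); aW=A(W,o)
        k=(d>0)&(R>.094)&(R<.118)&(z>.05)&(z<.08)&(abs(aW+12.6)<8)
        # symmetric edges: per radial bin mid of min/max
        pm=[(aW[k&(R>lo)&(R<lo+.004)].min()+aW[k&(R>lo)&(R<lo+.004)].max())/2 for lo in np.arange(.097,.117,.004)]
        print('  ',nm,'peg-120',A(P,o)-120,np.hypot(*(P-np.array(o))),'bulge',mids,'ptr',np.round(pm,2))
```

```text
w1 hub [0.5663785  0.22737695] rimaxis 0.5666344216641895 0.22710945668816324 0.0789108230660657
   hub peg-120 -79.64922374091782 0.05124584783791765 bulge [np.float64(-79.53), np.float64(-79.5), np.float64(-79.81), np.float64(-79.72)] ptr [-12.65 -12.69 -12.63 -12.76 -12.66 -12.39]
   rim peg-120 -79.2358737122048 0.051225336586243425 bulge [np.float64(-79.88), np.float64(-79.43), np.float64(-80.02), np.float64(-79.99)] ptr [-12.64 -12.58 -12.66 -12.47 -12.56 -12.44]
w4 hub [0.56683478 0.22678329] rimaxis 0.5672514602142205 0.22697131390020947 0.07889213450024243
   hub peg-120 -13.538693465031216 0.051400451664470284 bulge [np.float64(-13.33), np.float64(-13.35), np.float64(-13.11), np.float64(-13.27)] ptr [-12.4  -12.35 -12.42 -12.39 -12.44 -12.5 ]
   rim peg-120 -13.033270902650145 0.05134020065381734 bulge [np.float64(-13.8), np.float64(-13.54), np.float64(-13.89), np.float64(-13.58)] ptr [-12.63 -12.5  -12.64 -12.53 -12.58 -12.54]
```

The finer measurement puts the high spot about 0.8° (roughly 1.2 mm) short of the pointer. There's plenty of time, so I'll regrip at the same pose and add that turn.

{"fn": "step_arm", "kwargs": {
  "targets": [
    [[0, 0, 0.01], [0, 0, 0], -0.3],
    [[0, 0, 0.02], [0, 0, 0], -0.3],
    [[0, 0, 0.025], [0, 0, 0], -0.3],
    [[0, 0, 0.025], [0, 0, 0], -0.3],
    [[0, 0, 0.025], [0, 0, 0], -0.3],
    [[0, 0, 0.02], [0, 0, 0], -0.3],
    [[0, 0, 0.014], [0, 0, 0], -0.3],
    [[0, 0, 0.005], [0, 0, 0], -0.3]
  ]
}}

```text
t: 10.95
eef_pos: [0.5506, 0.2764, 0.0796]
ee_rot: [-3.141, -0.003, -2.841]
force: [0.2, -0.0, 0.0]
width: 0.0308
```

{"fn": "step_arm", "kwargs": {
  "targets": [
    [[0, 0, 0], [0, 0, 0], -0.45],
    [[0, 0, 0], [0, 0, 0], -0.52],
    [[0, 0, 0], [0, 0, 0], -0.58],
    [[0, 0, 0], [0, 0, 0], -0.63],
    [[0, 0, 0], [0, 0, 0], -0.68],
    [[0, 0, 0], [0, 0, 0], -0.75],
    [[0, 0, 0], [0, 0, 0], -0.85],
    [[0, 0, 0], [0, 0, 0], -0.85]
  ]
}}

```text
t: 11.75
eef_pos: [0.5519, 0.2774, 0.0823]
ee_rot: [3.141, 0.001, -2.84]
force: [-0.8, 0.6, 5.7]
width: 0.0157
```

{"fn": "step_arm", "kwargs": {
  "targets": [
    [[0.0004, 0, 0], [0, 0, -0.4], -0.85],
    [[0.0004, 0, 0], [0, 0, -0.4], -0.85],
    [[0, 0, 0], [0, 0, 0], -0.85],
    [[0, 0, 0], [0, 0, 0], -0.85],
    [[0, 0, 0], [0, 0, 0], -0.85],
    [[0, 0, 0], [0, 0, 0], -0.85],
    [[0, 0, 0], [0, 0, 0], -0.85],
    [[0, 0, 0], [0, 0, 0], -0.85]
  ]
}}

```text
t: 12.55
eef_pos: [0.5514, 0.2773, 0.0823]
ee_rot: [3.141, 0.002, -2.826]
force: [1.4, -0.2, 5.6]
width: 0.0156
```

{"fn": "step_arm", "kwargs": {
  "targets": [
    [[0, 0, 0], [0, 0, 0], -0.6],
    [[0, 0, 0], [0, 0, 0], -0.5],
    [[0, 0, 0], [0, 0, 0], -0.4],
    [[0, 0, 0], [0, 0, 0], -0.3],
    [[0, 0, -0.01], [0, 0, 0], -0.3],
    [[0, 0, -0.02], [0, 0, 0], -0.3],
    [[0, 0, -0.03], [0, 0, 0], -0.3],
    [[0, 0, -0.03], [0, 0, 0], -0.3]
  ]
}}

```text
t: 13.35
eef_pos: [0.5505, 0.2766, 0.1729]
ee_rot: [-3.141, -0.001, -2.826]
force: [-0.1, 0.3, -0.2]
width: 0.0304
```

{"fn": "step_arm", "kwargs": {
  "targets": [
    [[0, 0, -0.03], [0, 0, 0], -0.3],
    [[0, 0, -0.02], [0, 0, 0], -0.3],
    [[0, 0, -0.005], [0, 0, 0], -0.3],
    [[0, 0, 0], [0, 0, 0], -0.3],
    [[0, 0, 0], [0, 0, 0], -0.3],
    [[0, 0, 0], [0, 0, 0], -0.3],
    [[0, 0, 0], [0, 0, 0], -0.3],
    [[0, 0, 0], [0, 0, 0], -0.3]
  ]
}}

```text
t: 14.15
eef_pos: [0.5505, 0.2766, 0.2258]
ee_rot: [-3.141, -0.001, -2.827]
force: [0.5, 0.1, -0.8]
width: 0.0307
```

```bash
cat > fine.py <<'E'
from h import *
c=viewer.calibration("wrist"); f=240/np.tan(np.radians(c['fov_y']/2))
s=arm.get_state();pos,rot=s['eef_pos'],s['ee_rot'];print(s['t'],pos,rot,s['width'],s['force'])
p,d=save("wrist","w5")
cv2.imwrite('pics/w5c.png',cv2.resize(p[60:280,180:420,::-1],None,fx=2.5,fy=2.5,interpolation=cv2.INTER_CUBIC))
def ray(u,v,z):
    T=np.eye(4);T[:3,:3]=Ro.from_euler('xyz',rot).as_matrix();T[:3,3]=pos;T=T@c['tool_from_camera']
    u=np.atleast_1d(u).astype(float);v=np.atleast_1d(v).astype(float)
    D=np.stack([(u-c['cx'])/f,-(v-c['cy'])/f,-np.ones_like(u)],-1)@T[:3,:3].T
    o=T[:3,3]; return (o+D*((z-o[2])/D[:,2])[:,None])[:,:2]
W=wristW(d,pos,rot);z=W[...,2];g=p.max(2).astype(int);yy,xx=np.mgrid[0:480,0:640]
hub=(g>180)&(np.hypot(xx-320,yy-169)<20); h=ray(xx[hub].mean(),yy[hub].mean(),.074)[0]
m=((d>0)&(z>.062)&(z<.078)&(np.hypot(W[...,0]-h[0],W[...,1]-h[1])<.096)).astype(np.uint8)
k,l,st,_=cv2.connectedComponentsWithStats(m);m=(l==1+np.argmax(st[1:,4])).astype(np.uint8)
cs,_=cv2.findContours(m,cv2.RETR_EXTERNAL,cv2.CHAIN_APPROX_NONE);b=max(cs,key=len)[:,0]
X=ray(b[:,0],b[:,1],.070);q=X
for _ in range(8):
    cx,cy,r=circ(q[:,0],q[:,1]);rr=np.hypot(X[:,0]-cx,X[:,1]-cy);q=X[abs(rr-r)<.002]
A=lambda P,o:np.degrees(np.arctan2(P[...,1]-o[1],P[...,0]-o[0]))
ys,xs=np.nonzero((np.hypot(xx-320,yy-235)<16)&(d>0)&(z>.1065))
(ux,uy),_=cv2.minEnclosingCircle(np.c_[xs,ys].astype(np.float32)); P=ray(ux,uy,.110)[0]
for nm,o in(('hub',h),('rim',(cx,cy))):
    a=A(X,o);rad=np.hypot(X[:,0]-o[0],X[:,1]-o[1])-r
    mids=[(a[rad>t].min()+a[rad>t].max())/2 for t in(.003,.005,.007,.009)]
    R=np.hypot(W[...,0]-o[0],W[...,1]-o[1]); aW=A(W,o)
    k=(d>0)&(R>.094)&(R<.118)&(z>.05)&(z<.08)&(abs(aW+12.6)<8)
    pm=[(aW[k&(R>lo)&(R<lo+.004)].min()+aW[k&(R>lo)&(R<lo+.004)].max())/2 for lo in np.arange(.097,.117,.004)]
    print(nm,o,'peg-120',A(P,o)-120,'bulge',np.round(mids,2),'ptr',np.round(pm,2))
for n in('top','scene'):
    p,d=save(n,n+"5"); print(n);W=deproj(n,d);ana(W,d);print('ROUND');ana(W,d,(0.502,-.2265))
E
python3 fine.py
```

```text
14.15 [0.55048858 0.27663103 0.22580413] [-3.14105010e+00 -1.17036228e-03 -2.82651541e+00] 0.030672699743395104 [ 0.52002203  0.13728563 -0.80418284]
hub [0.56683642 0.22676801] peg-120 -12.650365164981494 bulge [-12.81 -12.62 -12.56 -12.09] ptr [-12.41 -12.48 -12.5  -12.52 -12.48 -12.49]
rim (np.float64(0.5672057615237953), np.float64(0.226979907462812)) peg-120 -12.186135954104216 bulge [-12.79 -13.01 -12.75 -12.52] ptr [-12.58 -12.59 -12.52 -12.66 -12.62 -12.73]
top
axis 0.5660390331075189 0.2278591537778339 0.07900512034058936 216 252 z 0.07146057079269036
 bulge range -28.645280391596195 2.3768498205837782 mid -13.134215285506208 rmax 0.09134309475731427 at [-13. -12. -15. -10. -12.  -9. -18. -20.]
 peg [0.54975059 0.27660728 0.1105786 ] 78 0.05139740191556889 108.4762631688651
 ptr 0.094 13 -12.729267822500113 -12.764526596726098 range -13.79265667941885 -11.689663612261304
 ptr 0.1 52 -12.891259779848125 -12.912487293157515 range -15.60784941810476 -8.599055817953246
 ptr 0.119 131 -13.41329438697234 -13.829272195937426 range -17.789200113109306 -7.460685034773175
ROUND
axis 0
[... 837 characters left out ...]
 -14.488472072864129 -11.18877667471056
 ptr 0.1 53 -12.34530454805599 -12.295610835108024 range -15.135727992125767 -8.253837128528136
 ptr 0.119 178 -12.327580230570819 -12.331114033244901 range -17.667352943417594 -7.453818699682799
ROUND
axis 0.5032707661036406 -0.22713518357317486 0.07883512071890722 204 205 z 0.07007650389325804
 peg [ 0.55441586 -0.21270741  0.108641  ] 61 0.05314114878556032 15.75349432024969
 ptr 0.094 8 28.27015296565084 28.30348190668738 range 27.11841773888813 29.477452134420336
 ptr 0.1 31 28.446957801395914 28.50333012937762 range 25.92208409885358 30.658537176823554
 ptr 0.119 155 28.581566477528877 28.77742687822263 range 23.296752576845723 33.425967988488665
```

View pics/w5c.png

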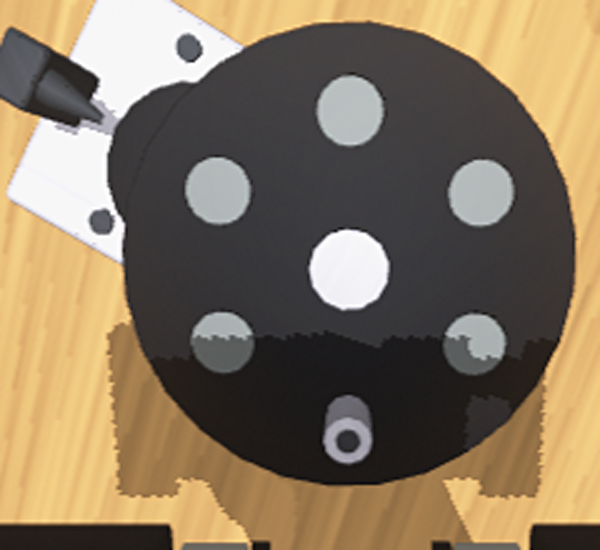

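The high spot now agrees with the pointer to about 0.2° in the wrist view. The gripper is clear, and the round reel hasn't moved. Handing in.

```bash
python3 -c "
from h import *
print(ticket.job_done())"
```

```text
the job is handed in; nothing more can be done
None
```

I turned the bulging reel about 67° counter-clockwise by its peg, until its high spot stood at the stand's pointer. The commanded speed stayed at or below about 28°/s, well under the limit of half a turn a second. I then released the peg, looked, and regripped once for a 0.8° correction. At hand-in the gripper was open and about 115 mm above the peg top, touching nothing, at about 14.3 s of the 38 s allowed.

- **High spot against pointer:** The wrist camera puts the high spot at -12.2° to -12.8° and the pointer at about -12.5°. That is within about 0.3°, or roughly 0.5 mm at the rim. The bulge outline in the top view reads about 0.3° behind the pointer, and in the scene view about 0.1° off it.
- **Disagreement:** The peg angle disagrees between two cameras. The top camera reads 108.5° and the scene camera 106.5°, against an expected 107.5°. The two lie evenly on either side of the expected value, so I put it down to coarse pixels and calibration.
- **Round reel:** I never touched it. Its peg read about 16.1° before and 15.7° after, which is within measuring noise.
- **Forces:** The wrist force stayed below about 6 N in every reading.

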